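Slide a pot lid along the rail into the labelling jig's nest

ROBOT

A 6-joint arm with a two-finger parallel gripper is mounted at the origin on the work surface. World frame = base frame: x ahead of the robot, y to its left, z up, the work surface at z = 0. Lengths are in mm, angles in rad, forces in N, time in s.
With the tool pointing down it reaches from about 375 to 975 mm from the base axis. Payload 3.8 kg.
Tool frame: the origin (TCP) lies between the finger pads; the fingertips stand 19 mm ahead of it and the grasp point (between the pads) is the TCP; z points along the fingers, y is the line along which they close (so a half turn about z gives the same grasp; the last joint's range is limited). The gripper opens to 85 mm and grips with 20 to 120 N. Pads are 22 mm wide; open, the fingers measure 114 mm over their backs; the gripper's body (76 mm by 85 mm) begins 54 mm behind the grasp point. The pads swing forward as they close: fully open they stand 13 mm farther back than shut.
Start: joints at [1.188, 0.264, 1.604, -0, 1.274, -0.037], TCP at [228.788, 635.039, 250.28] pointing down, gripper open.
Joint ranges: [-2.63, 2.63], [-0.94, 2.18], [0.31, 2.57], [-1.31, 4.45], [0, 2.66], [-2.55, 2.55]. Speed limits (rad/s): [2.57, 2.57, 3.14, 3.14, 3.14, 3.14].

INTERFACE

Orientations are given as [roll, pitch, yaw] about the fixed x, y, z axes, in that order (R = Rz(yaw) Ry(pitch) Rx(roll)).
In Python, from plant import * gives the robot as it stands. The module is installed in compiled form; this text tells all that it offers.
- The arm moves only by the shell command python3 -m inch 'ROWS' [FORCE]. ROWS is JSON, a list of rows, each a list of 7 numbers: the shift along the tool's x, y, z in units of 0.2 m (1.0 is 0.2 m), then the turn, a rotation vector about the tool's x, y, z in units of 2 pi rad (1.0 is 2 pi rad), then the closure, from 0 (fully open) to 1 (shut). A call has exactly 8 rows; each row is the pose to reach, as a shift and turn from the pose commanded when the call began, along the tool's axes at that moment, turning the shorter way round; what a row does not reach only later rows make up. A row lasts 1/10 s, in which the tool goes at most 50 mm and 8.59 degrees, less where a joint would pass 70% of its speed; a pose out of reach is approached as far as the arm can. A call with a number of a shift or a turn outside -1 to 1 is refused whole. A call with a gripper value outside its range is refused whole. The fingers move at their own pace and stop on an object; FORCE is the grip in N (left out, the last holds). Time passes only in rows, so rows that repeat a pose let the fingers close, or fill a call up. It gives the time, the measured TCP pose, the force, the opening and the grip force at its end, in the units of the state.
- observe(): the state, without advancing time (a new reading comes with each control period).
- get_image(name): name is "scene" or "top" or "wrist"; returns a dict with "pixels" (400x640x3 uint8, red, green, blue), "z_map" (400x640 float32, mm along the optical axis (not along the pixel's ray), 0 where there is no reading), "fx", "fy", "cx", "cy" (pixels), "distortion" ([k1, k2, p1, p2, k3] as OpenCV has them; the pictures are not rectified), "position" and "orientation" of the camera in the world; the wrist camera has in their place "mount" (4x4, takes a point from camera to tool coordinates, whose origin is the TCP and whose axes are the flange's). Camera axes: x right, y up, looking along -z (the intrinsics and any distortion apply to the point x, -y, -z); pixel columns grow to the right and rows downward; lengths in mm; the calibration is good to about 2 mm. A picture is of the moment at which its call begins: read the wrist's pose just before it.
- finish_job(): hands the job in; it is judged then, once.
Trained networks look in a picture, given as the dict that the camera call returned (one of the last four; its "shot" number tells which), for a name from the list of things; names that differ only in an ending like _2 or _b are one class to them, and where a whole thing is asked for, a point or a joint stands for the part that bears it (a point fixed in the world has none). Each returns a list of dicts, best first, with "conf" (0 to 1); they miss things now and then, are a little off and sometimes report something else, mostly with a low value. They report only what shows in the picture. A call takes as long as a camera call. They do not tell look-alikes from the thing itself.
- look_for(name, picture): "location" ([x, y, z] in mm, in world coordinates, good to about 4 mm: the middle of the surface that is visible of it).
- outline_of(name, picture): "pixels" (400x640 bool, what is visible of it).
- spot_point(name, picture): "location" ([x, y, z] in mm, in world coordinates, good to about 4 mm: a listed point, or the origin of a listed thing).
The state is a dict: "t": time; "joints": joint angles; "dq": joint speeds; "joint_efforts": joint torques, N m; "ee_pos": TCP position; "eef_rot": TCP orientation; "contact_force": force on the tool from outside, world axes, zero at the start; "ft_torque": the same for the moment, N m; "opening": finger opening in mm; "grasp_force": force on a finger pad.
Only numpy, scipy, OpenCV 4.12 (cv2) and the standard library are available. Lean on these libraries where they do the work, as an engineer would, in place of code of your own. Each camera call takes 0.05 s, during which the arm holds its last target. There are 200 camera calls.

TASK

Bring the lilac pot lid that lies loose on the white labelling jig into the jig's corner nest, ready for its label: with your fingertips push it up flat against the steel rail, then keep it against the rail and slide it along until it is fully home in the corner, flush with both the rail and the end stop. Do not pick the lid up or tip it, leave the other things on the bench where they are, and finish clear of the lid.

Things in the scene. Friction and masses are not known exactly. Their poses are not given: they have to be found in the camera images.
- jig: labelling jig, bolted to the bench: white plastic plate 280 mm (its x) by 360 mm (its y), 12 mm thick, with a steel rail, end stop and black front guide on it. Origin at bench height under the plate, x points to the rail, y along the rail towards the end stop, z up; the plate spans x -105 to +175 and y -180 to +180 mm. Does not move
- rail (a point): half-way along the jig's steel rail, on the top edge of its working face, 28 mm above the bench (the rail is 16 mm high above the plate, 16 mm thick). The face looks to the jig's -x, at jig x = +70 mm, and runs along jig y from -174 mm into the corner. Axes as the jig
- stop (a point): the steel end stop, on the top edge of its working face, 28 mm above the bench (16 mm above the plate). The face looks to the jig's -y, at jig y = +150 mm, from jig x = -14 mm to the rail: rail and stop form the corner. Axes as the jig
- guide (a point): top edge of the black front guide, 10 mm high above the plate, where its straight inner face begins: jig x = +2, y = +100 mm. The face runs from here to the end stop, 68 mm from the rail, so the nest is open towards jig -y and upwards; a 45-degree flared mouth leads in from about x = -11, y = +87 mm. Axes as the jig
- nest (a point): the place of the lid in the nest: the point on the plate's top face (12 mm above the bench) where the centre of the lid's underside lies when the lid touches both rail and end stop; at x = +38, y = +108 mm of the jig, same axes as the jig
- lid: lilac lid, 64 mm (its x) by 84 mm (its y), 14 mm high, about 30 g, corners cut by 12 mm, loose on the plate between rail and robot, short of the nest, up to 30 degrees askew; its long side goes along the rail, either way round. Origin: centre of its underside, z up. The top is a recess 9 mm deep, 54 by 74 mm, inside a rim 5 mm wide; the panel in it lies 5 mm above the underside
- template_mid (a point): middle of the clear hinged label template behind the rail, folded open flat, 80 by 100 mm, its top about 31 mm above the bench. It is not part of this job
- label_roll: bystander: a white roll of labels lying flat, 96 mm across, 50 mm high, loose on the bench; origin under its centre
- tape_roll: bystander: a brown roll of packing tape lying flat, 100 mm across, 48 mm high, loose on the bench; origin under its centre
- pot_stack: bystander: three nested lilac octagonal pots, mouths down, 110 mm across, 79 mm high, loose on the bench; origin under its centre
- lid_stack: bystander: a stack of four frosted white lids, 64 by 84 mm, 50 mm high, loose on the bench; origin under its centre
Not all that is in view belongs to the job. What is meant by the lid is not brown, green or red, and is the smaller of those in its own colour.

How it is judged:
By the outcome, as a careful person would: the job done as asked, in the order asked, and still so for the second after the job is handed in, with the robot touching nothing.
It also fails if it takes over 45 s, if anything falls off the work surface, if the arm or the gripper's body presses on something with over 40 N, if the wrist force passes 120 N, or if a joint passes its speed limit or range.

## Working session

There is one attempt and no reset: what is moved stays moved. The work goes in short steps, Python scripts to look and compute and a shell command to move; the robot and the scene stay as the last step left them, time stands still between calls to the robot, and variables do not carry over. Pictures are saved under pics/ and viewed, at most 13 in all, crops included, and the job is handed in when it is done.

```bash
mkdir -p pics; cat > h.py <<'E'
from plant import *
import numpy as np, cv2
from scipy.spatial.transform import Rotation as R
def campose(p,s):
    if "mount" in p:
        T=np.eye(4);T[:3,:3]=R.from_euler('xyz',s["eef_rot"]).as_matrix();T[:3,3]=s["ee_pos"];M=T@np.array(p["mount"]);return M[:3,:3],M[:3,3]
    o=np.array(p["orientation"]);Rm=o if o.shape==(3,3) else R.from_euler('xyz',o).as_matrix()
    return Rm,np.array(p["position"])
def K(p): return np.array([[p["fx"],0,p["cx"]],[0,p["fy"],p["cy"]],[0,0,1.]]),np.array(p["distortion"])
def ray_z(p,s,uv,z):
    """pixels -> world points on the plane at height z"""
    k,d=K(p);n=cv2.undistortPoints(np.array(uv,float).reshape(-1,1,2),k,d)[:,0]
    Rm,t=campose(p,s);r=np.c_[n[:,0],-n[:,1],-np.ones(len(n))]@Rm.T
    return t+r*((z-t[2])/r[:,2])[:,None]
def project(p,s,X):
    k,d=K(p);Rm,t=campose(p,s);c=(np.array(X,float).reshape(-1,3)-t)@Rm;c*=[1,-1,-1]
    return cv2.projectPoints(c,np.zeros(3),np.zeros(3),k,d)[0][:,0]
def save(p,n): cv2.imwrite("pics/"+n,cv2.cvtColor(p["pixels"],cv2.COLOR_RGB2BGR))
E
python3 - <<'E'
from h import *
s=observe();print(s)
for c in("top","scene"):
    p=get_image(c);save(p,c+"1.png");print(c,p.get("position"),p.get("orientation"))
    for n in("rail","stop","guide","nest","lid","jig","template_mid"):
        print(n,[(np.round(q["location"]),round(q["conf"],2)) for q in spot_point(n,p)][:3])
    print("L",[(np.round(q["location"]),round(q["conf"],2)) for q in look_for("lid",p)][:3])
E
```

```text
{'t': 0.0, 'joints': array([ 1.18811469e+00,  2.64757355e-01,  1.60536667e+00, -6.66445007e-05,
        1.27370131e+00, -3.69136963e-02]), 'dq': array([ 0.00205154,  0.00120274, -0.00039159,  0.00063023,  0.00363237,
       -0.0013034 ]), 'joint_efforts': array([ 3.31015026e-04, -5.15122283e+01, -3.67320013e+01,  2.33948167e-04,
        1.30187921e-02, -1.53498871e-05]), 'ee_pos': array([228.54430918, 634.4027014 , 248.96310779]), 'eef_rot': array([-3.13935914e+00, -1.87600830e-05,  2.79584427e+00]), 'contact_force': array([-0.14974455, -0.13195335, -0.07978594]), 'ft_torque': array([-0.02680221, -0.00692515, -0.00909348]), 'grasp_force': 0.0, 'opening': 85.38295988422806}
top [ 404.18889521   14.83881896 1344.40322502] [ 0.09539468 -0.02244349 -1.5849388 ]
rail [(array([638., -20.,  29.]), 0.93), (array([459., 394.,  -0.]), 0.2), (array([ 472., -416.,    0.]), 0.18)]
stop [(array([570., 119.,  24.]), 0.69), (array([578.,  80.,   8.]), 0.68), (array([678.,  69.,  29.]), 0.66)]
guide [(array([548.,  62.,  24.]), 0.67)]
nest [(array([579.,  79.,  11.]), 0.67)]
lid [(array([ 550., -118.
[... 204 characters left out ...]
    7.]), 0.92), (array([ 756., -320.,    6.]), 0.92), (array([ 555., -118.,   22.]), 0.8)]
scene [1210.33636392   -9.7797042   907.09980891] [ 0.66769932 -0.01566516  1.58700719]
rail [(array([642., -17.,  24.]), 0.93)]
stop [(array([568., 118.,  26.]), 0.69), (array([573., -35.,  -2.]), 0.45)]
guide [(array([551.,  61.,  19.]), 0.78)]
nest [(array([583.,  83.,  12.]), 0.87)]
lid [(array([335.,  90.,  -0.]), 0.97), (array([ 354., -351.,    4.]), 0.94), (array([ 555., -122.,   10.]), 0.9)]
jig [(array([573., -35.,  -1.]), 0.84)]
template_mid [(array([685.,  70.,  34.]), 0.81)]
L [(array([ 759., -314.,    6.]), 0.89), (array([ 353., -354.,    7.]), 0.86), (array([ 262., -227.,    5.]), 0.79)]
```

View pics/top1.png

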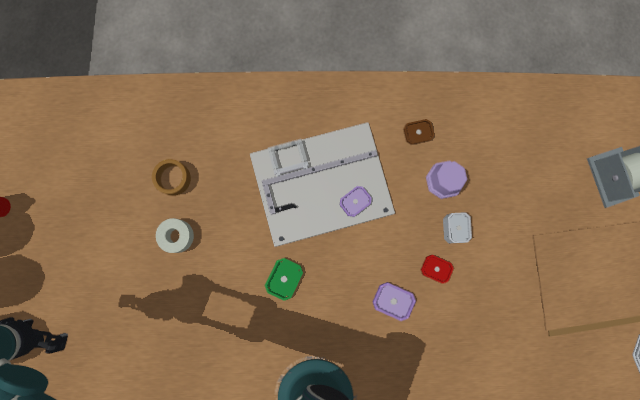

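View pics/scene1.png

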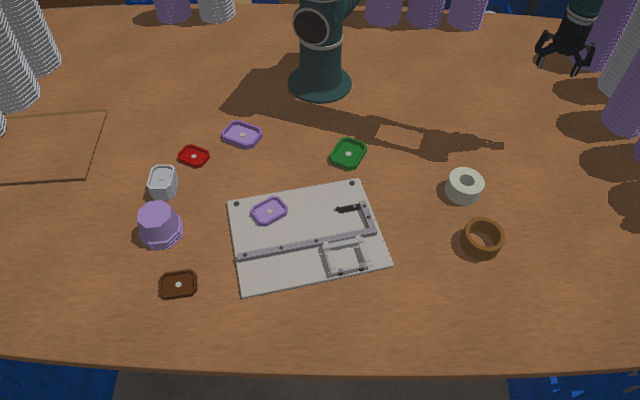

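The lid meant is the smaller lilac one on the plate, at top (356,201); the bigger lilac lid at (395,301) is a look-alike. The end stop is at top (267,197) and the guide at (285,208). Next I'll measure the jig and lid poses in the top picture.

```bash
cat >> h.py <<'E'
def lidpose(p,s,near,z=26):
    """lilac blob near a world point, rim outline on plane z -> centre, long-axis yaw"""
    hsv=cv2.cvtColor(p["pixels"],cv2.COLOR_RGB2HSV)
    m=cv2.inRange(hsv,(122,40,60),(150,255,255));m=cv2.morphologyEx(m,cv2.MORPH_CLOSE,np.ones((5,5)))
    best=None
    for c in cv2.findContours(m,cv2.RETR_EXTERNAL,cv2.CHAIN_APPROX_NONE)[0]:
        if cv2.contourArea(c)<150: continue
        W=ray_z(p,s,c[:,0],z)[:,:2].astype(np.float32);(x,y),(w,h),a=cv2.minAreaRect(W)
        d=np.hypot(x-near[0],y-near[1])
        if best is None or d<best[0]:
            b=cv2.boxPoints(((x,y),(w,h),a));e=[b[1]-b[0],b[2]-b[1]];e=max(e,key=np.linalg.norm)
            best=(d,np.round([x,y],1),np.round(sorted([w,h]),1),round((np.degrees(np.arctan2(e[1],e[0]))-90+90)%180-90,1))
    return best
def togo(s,xy,z,yaw):
    """rows' numbers for the tool pointing down at xy,z with tool y at world angle yaw deg"""
    M=R.from_euler('xyz',s["eef_rot"]);d=M.inv().apply(np.array([*xy,z])-s["ee_pos"])/200
    c=[]
    for k in(0,180):
        T=R.from_euler('xyz',[np.pi,0,np.radians(yaw+90+k)]);c.append((M.inv()*T).as_rotvec()/2/np.pi)
    print("shift",np.round(d,4),"turns",*[np.round(q,4) for q in c])
E
python3 - <<'E'
from h import *
s=observe();p=get_image("top")
print(lidpose(p,s,(553,-119)))
c=[(369,123),(394,213),(274,245),(250,153)]
W=ray_z(p,s,c,12)[:,:2];print(np.round(W,1))
m=ray_z(p,s,[(374.5,151),(262,182)],28)[:,:2];d=m[1]-m[0]
y=W[3]-W[0];y2=W[2]-W[1];print([np.degrees(np.arctan2(-v[0],v[1])) for v in(y,y2,d)])
togo(s,(553,-119),250,14.5)
E
```

```text
(np.float64(3.0520839592509086), array([ 551.2, -121.4]), array([64.3, 86.9]), np.float32(36.9))
[[ 782.3 -168.7]
 [ 516.4 -234.1]
 [ 429.4  111. ]
 [ 695.9  179.3]]
[np.float64(13.944041621732952), np.float64(14.152266860753802), np.float64(15.033766261737123)]
shift [-2.8029e+00 -2.9977e+00  1.5000e-03] turns [ 0.     -0.      0.1547] [ 0.      0.     -0.3453]
```

```bash
sed -i 's/np.radians(yaw+90+k)/np.radians(yaw+k)/' h.py
python3 -m inch '[[-0.93,-1,0,0,0,0,1],[-0.93,-1,0,0,0,0,1],[-0.93,-1,0,0,0,0,1],[-0.93,-1,0,0,0,0,1],[-0.93,-1,0,0,0,0,1],[-0.93,-1,0,0,0,0,1],[-0.93,-1,0,0,0,0,1],[-0.93,-1,0,0,0,0,1]]'
python3 -m inch '[[-0.93,-1,0,0,0,0,1],[-0.93,-1,0,0,0,0,1],[-0.93,-1,0,0,0,0,1],[-0.93,-1,0,0,0,0,1],[-0.93,-1,0,0,0,0,1],[-0.93,-1,0,0,0,0,1],[-0.93,-1,0,0,0,0,1],[-0.93,-1,0,0,0,0,1]]'
python3 -m inch '[[-0.93,-1,0,0,0,0.19,1],[-0.93,-1,0,0,0,0.19,1],[-0.93,-1,0,0,0,0.19,1],[-0.93,-1,0,0,0,0.19,1],[-0.93,-1,0,0,0,0.19,1],[-0.93,-1,0,0,0,0.19,1],[-0.93,-1,0,0,0,0.19,1],[-0.93,-1,0,0,0,0.19,1]]'
python3 - <<'E'
from h import *
s=observe();print(s["joints"]);togo(s,(552,-121),250,36.9)
E
```

```text
t: 1.75
ee_pos: [336.2, 383.9, 250.7]
eef_rot: [3.14, -0.0, 2.794]
contact_force: [-0.8, -0.5, -0.1]
opening: 0.1
grasp_force: 0.0
t: 2.55
ee_pos: [443.5, 133.6, 250.3]
eef_rot: [3.141, -0.001, 2.796]
contact_force: [0.4, 0.7, -0.0]
opening: 0.2
grasp_force: 0.0
t: 3.35
ee_pos: [551.4, -117.2, 249.8]
eef_rot: [-3.141, -0.001, 1.597]
contact_force: [0.4, 0.9, -0.2]
opening: -0.0
grasp_force: 0.0
[-2.54034817e-01  5.49316803e-02  1.84530775e+00  8.95419740e-04
  1.24211753e+00 -2.80588654e-01]
shift [-0.0193  0.0024 -0.0009] turns [-2.000e-04 -1.000e-04  1.517e-01] [ 1.000e-04 -2.000e-04 -3.483e-01]
```

```bash

python3 -m inch '[[-0.02,0,0,0,0,0.152,1],[-0.02,0,0,0,0,0.152,1],[-0.02,0,0,0,0,0.152,1],[-0.02,0,0,0,0,0.152,1],[-0.02,0,0,0,0,0.152,1],[-0.02,0,0,0,0,0.152,1],[-0.02,0,0,0,0,0.152,1],[-0.02,0,0,0,0,0.152,1]]'
python3 - <<'E'
from h import *
s=observe();p=get_image("wrist");save(p,"w1.png")
print(s["joints"],s["ee_pos"],np.degrees(s["eef_rot"]))
print(lidpose(p,s,(552,-121)))
for n in("rail","lid","guide","nest","stop"): print(n,[(np.round(q["location"],1),round(q["conf"],2)) for q in spot_point(n,p)][:2])
z=p["z_map"];print(project(p,s,[s["ee_pos"]+[0,0,-19],[552,-121,26]]),z[100::100,100::110])
E
```

```text
t: 4.15
ee_pos: [551.2, -120.1, 250.1]
eef_rot: [-3.141, -0.0, 0.65]
contact_force: [-0.5, 0.1, 0.7]
opening: 0.2
grasp_force: 0.0
[-2.59105774e-01  5.53342023e-02  1.84437679e+00  7.18086831e-04
  1.24223664e+00  6.61450173e-01] [ 551.21967356 -120.11763292  250.09980828] [-1.79960029e+02 -1.82298323e-02  3.72427400e+01]
(np.float64(1.185079873915218), array([ 552.8, -121.9]), array([64.5, 84.6]), np.float32(37.2))
rail [(array([640.2, -17.6,  30.9]), 0.6)]
lid [(array([ 555.9, -120.9,   15.9]), 0.83), (array([ 759.9, -311.6,   -3.3]), 0.81)]
guide [(array([551. ,  66.7,  24.5]), 0.64)]
nest [(array([581.9,  81.3,  13.6]), 0.68)]
stop [(array([571.8, 118.6,  30.6]), 0.7), (array([ 609. , -385.6,    1.5]), 0.16)]
[[320.56607316 259.10303137]
 [321.52166475 177.26247368]] [[354.0145  344.82504 344.29987 328.81113 353.86536]
 [381.41638 388.24478 365.16595 386.63037 387.69296]
 [424.65598 100.20918 119.66174  99.70124 336.41733]]
```

View pics/w1.png

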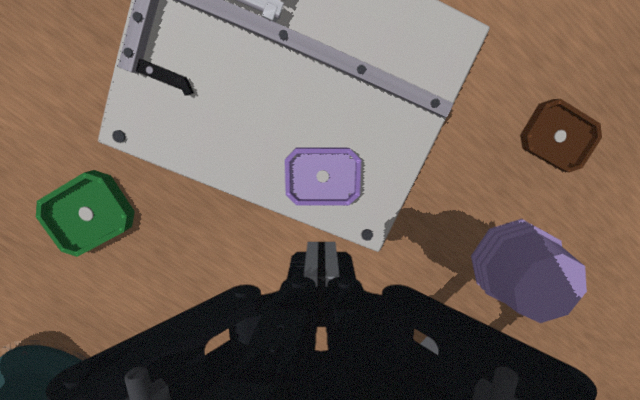

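```bash
cat >> h.py <<'E'
def cloud(p,s):
    z=p["z_map"];v,u=np.mgrid[:400,:640];k,d=K(p)
    n=cv2.undistortPoints(np.c_[u.ravel(),v.ravel()].astype(float).reshape(-1,1,2),k,d)[:,0]
    Rm,t=campose(p,s);P=(np.c_[n[:,0],-n[:,1],-np.ones(len(n))]*z.reshape(-1,1))@Rm.T+t
    P[z.ravel()==0]=np.nan;return P.reshape(400,640,3)
def jigxy(P,J=(0,0,0)):
    c,s_=np.cos(np.radians(J[2])),np.sin(np.radians(J[2]));d=np.asarray(P)[...,:2]-np.array(J[:2]);return np.stack([d[...,0]*c+d[...,1]*s_,-d[...,0]*s_+d[...,1]*c],-1)
E
python3 - <<'E'
from h import *
s=observe();p=get_image("wrist");P=cloud(p,s)
med=lambda a:np.round(np.nanpercentile(a,[5,50,95]),1)
print("plate",med(P[140:150,200:260,2]),"dot",med(P[174:179,320:325,2]),"panel",med(P[190:195,305:340,2]),"rimtop",med(P[151:154,305:340,2]),"bench",med(P[300:320,20:60,2]))
# rail edges: plate/rail brightness boundary along columns
g=cv2.cvtColor(p["pixels"],cv2.COLOR_RGB2GRAY).astype(int)
for u in(220,250,310,340,390,420):
    v0=int(10+(u-190)*107/255); print(u,g[v0-8:v0+22,u].tolist())
E
```

```text
plate [10.4 11.7 12.9] dot [17.8 18.7 19.8] panel [15.8 17.1 18.3] rimtop [16.4 17.6 26.8] bench [-2.5 -1.2 -0.1]
220 [145, 133, 85, 68, 85, 142, 176, 176, 177, 176, 175, 180, 176, 176, 178, 176, 175, 178, 173, 176, 175, 176, 174, 176, 176, 173, 175, 177, 175, 176]
250 [140, 115, 73, 77, 149, 176, 177, 176, 177, 178, 176, 175, 174, 177, 176, 176, 173, 176, 176, 172, 175, 175, 176, 177, 176, 174, 177, 178, 173, 176]
310 [143, 137, 117, 73, 71, 87, 125, 163, 175, 177, 180, 172, 174, 175, 174, 177, 174, 172, 176, 175, 173, 174, 174, 176, 173, 174, 175, 177, 175, 176]
340 [143, 137, 140, 119, 85, 61, 87, 128, 169, 177, 173, 177, 174, 178, 176, 178, 174, 173, 174, 174, 174, 176, 172, 176, 176, 175, 171, 174, 176, 174]
390 [135, 137, 139, 138, 134, 91, 64, 83, 158, 174, 175, 171, 174, 175, 172, 172, 173, 175, 175, 172, 174, 173, 172, 174, 172, 174, 175, 175, 174, 176]
420 [136, 135, 133, 138, 139, 124, 79, 65, 103, 170, 176, 174, 173, 172, 170, 173, 174, 176, 177, 175, 173, 176, 174, 170, 175, 173, 173, 173, 172, 173]
```

```bash
python3 - <<'E'
import cv2
a=cv2.imread("pics/w1.png");cv2.imwrite("pics/w1c.png",cv2.resize(a[0:140,95:265],None,fx=4,fy=4,interpolation=cv2.INTER_CUBIC))
E
```

```text
(no output)
```

View pics/w1c.png

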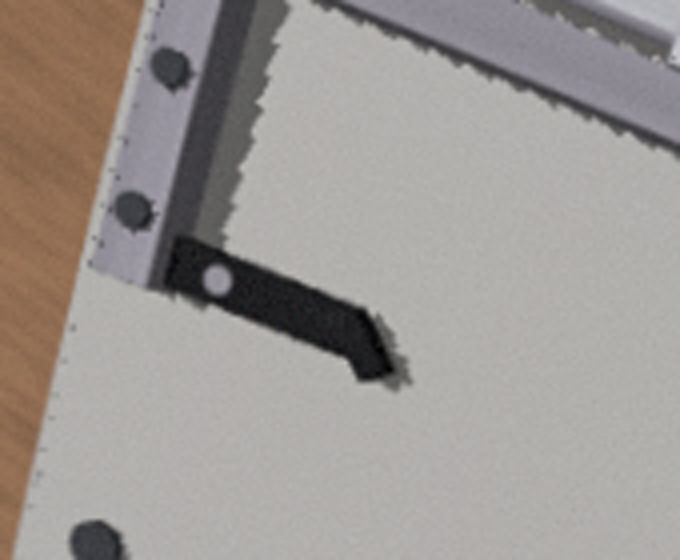

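The wrist crop shows the corner: stop face top edge from full-picture (150.5,2) to (132.5,71), rail face top edge from (220,15.6) to (420,103.5), guide from (142,67) to (190,93). Fit the jig.

```bash
python3 - <<'E'
from h import *
s=observe();p=get_image("wrist")
r=ray_z(p,s,[(220,15.6),(250,28.25),(310,54.3),(340,67.4),(390,89.75),(420,103.45)],28)[:,:2]
st=ray_z(p,s,[(150.5,2),(141.5,36.6),(132.5,71.3)],28)[:,:2]
def th(a):
    v=np.linalg.svd(a-a.mean(0))[2][0];return np.degrees(np.arctan2(v[1],v[0]))
print("rail dir",th(r),"stop dir",th(st))
t=(th(r)-90)%180; t=t if t<90 else t-180
q=jigxy(r,(0,0,t));w=jigxy(st,(0,0,t));print(np.round(q,1).tolist(),np.round(w,1).tolist())
o=np.array([np.median(q[:,0])-70,np.median(w[:,1])-150]);c,si=np.cos(np.radians(t)),np.sin(np.radians(t))
O=np.array([o[0]*c-o[1]*si,o[0]*si+o[1]*c]);J=(*O,t);print("J",np.round(J,2))
print("nest",O+[38*c-108*si,38*si+108*c],"lid in jig",jigxy([552.8,-121.9],J),37.2-t,"stop end in jig",jigxy(ray_z(p,s,[(132.3,72)],28),J), "guide",jigxy(ray_z(p,s,[(184,77)],22),J))
togo(s,(552.8,-121.9),70,37.2)
E
```

```text
rail dir -75.41808577109326 stop dir -165.26251779497431
[[615.6, -102.5], [615.6, -134.3], [615.4, -198.8], [615.5, -231.8], [615.6, -288.3], [615.5, -323.4]] [[602.5, -33.1], [568.1, -33.3], [532.1, -33.3]]
J [574.12 -40.02  14.58]
nest [583.70714948  74.07058391] lid in jig [-41.2499047  -73.87681065] 22.618085771093277 stop end in jig [[-14.19410194 150.02361357]] guide [[ 0.60830078 99.78585102]]
shift [0.0099 0.0053 0.9012] turns [-0.     -0.     -0.0002] [-0.      0.      0.4998]
```

```bash

python3 -m inch '[[0.01,0.005,0.25,0,0,0,1],[0.01,0.005,0.5,0,0,0,1],[0.01,0.005,0.75,0,0,0,1],[0.01,0.005,0.9,0,0,0,1],[0.01,0.005,0.97,0,0,0,1],[0.01,0.005,0.98,0,0,0,1],[0.01,0.005,0.98,0,0,0,1],[0.01,0.005,0.98,0,0,0,1]]'
python3 - <<'E'
from h import *
s=observe();p=get_image("wrist");save(p,"w2.png");print(s["ee_pos"]);P=cloud(p,s)
print(lidpose(p,s,(552,-121)))
print(project(p,s,[s["ee_pos"]+[0,0,-19]]))
togo(s,(552.8,-121.9),41,37.2)
T=np.array(P-s["ee_pos"]);m=(np.abs(T[...,:2]).max(-1)<25)&(T[...,2]>-30)
v,u=np.where(m);print(len(v),np.nanpercentile(T[m][:,2],[0,1,5,20,50]),u.min(),u.max(),v.min(),v.max())
E
```

```text
t: 5.35
ee_pos: [554.9, -122.8, 56.7]
eef_rot: [3.138, -0.003, 0.647]
contact_force: [0.2, 0.4, -0.2]
opening: 0.0
grasp_force: 0.0
[ 554.85573909 -122.75552619   56.72725676]
(np.float64(4.4501219792431606), array([ 555.8, -118.7]), array([60.1, 84.3]), np.float32(36.9))
[[320.40447033 259.18991714]]
shift [-0.0058 -0.0099  0.0786] turns [ 0.0006 -0.0004 -0.0004] [-0.0007 -0.0009  0.4996]
22281 [-29.94538931  -9.09696792   5.4047422   31.56054344  56.23841406] 197 451 193 399
```

View pics/w2.png

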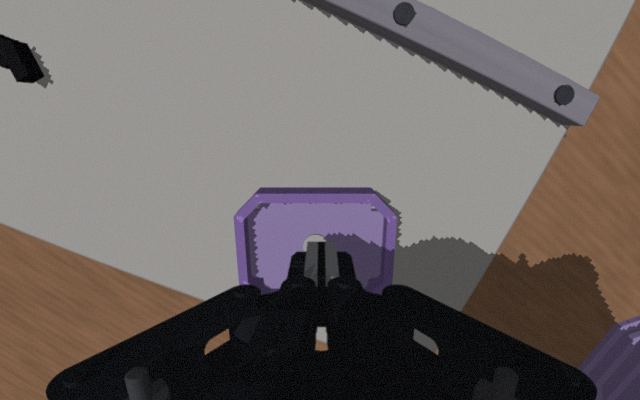

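```bash

python3 -m inch '[[-0.005,-0.01,0.03,0,0,0,1],[-0.005,-0.01,0.06,0,0,0,1],[-0.005,-0.01,0.075,0,0,0,1],[-0.005,-0.01,0.08,0,0,0,1],[-0.005,-0.01,0.08,0,0,0.02,1],[-0.005,-0.01,0.08,0,0,0.042,1],[-0.005,-0.01,0.08,0,0,0.063,1],[-0.005,-0.01,0.08,0,0,0.063,1]]'
python3 - <<'E'
from h import *
s=observe();J=(574.1,-40,14.58);print(jigxy(s["ee_pos"],J),s["ee_pos"][2],s["contact_force"])
togo(s,s["ee_pos"][:2],41,14.6)
E
```

```text
t: 6.2
ee_pos: [550.7, -121.2, 38.1]
eef_rot: [-3.142, 0.0, 0.251]
contact_force: [0.5, -0.6, 0.2]
opening: 0.3
grasp_force: 0.0
[-43.09428494 -72.67299737] 38.145421411223005 [ 0.52797944 -0.58081863  0.17858302]
shift [-0.     -0.     -0.0143] turns [-0.      0.     -0.0006] [0.     0.     0.4994]
```

```bash

python3 -m inch '[[0,0,-0.01,0,0,0,1],[0.04,0,-0.01,0,0,0,1],[0.08,0,-0.01,0,0,0,1],[0.12,0,-0.01,0,0,0,1],[0.16,0,-0.01,0,0,0,1],[0.2,0,-0.01,0,0,0,1],[0.24,0,-0.01,0,0,0,1],[0.28,0,-0.01,0,0,0,1]]'
python3 - <<'E'
from h import *
s=observe();J=(574.1,-40,14.58);p=get_image("wrist");save(p,"w3.png");print(jigxy(s["ee_pos"],J),s["contact_force"])
p=get_image("top");l=lidpose(p,s,(590,-110));print(l,jigxy(l[1],J))
E
```

```text
t: 7.0
ee_pos: [605.6, -107.0, 40.2]
eef_rot: [-3.142, 0.0, 0.251]
contact_force: [-0.2, -0.1, 0.8]
opening: -0.4
grasp_force: 0.1
[ 13.63112022 -72.79414698] [-0.16710654 -0.0968034   0.82138629]
(np.float64(277.03885934377934), array([ 613. , -386.1]), array([104.7, 113.3]), np.float32(55.5)) [ -49.47698179 -344.74693367]
```

View pics/w3.png

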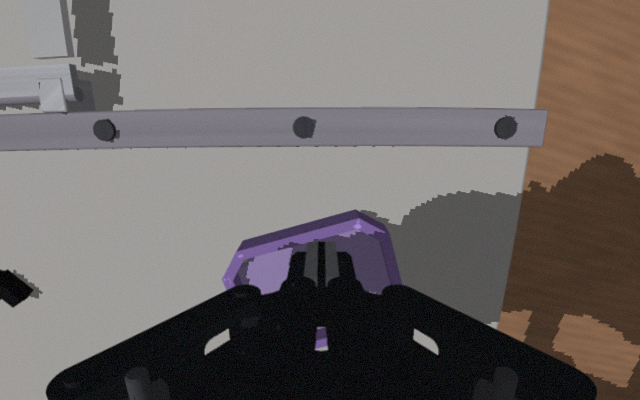

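The fingertips at about (321,285) are inside the recess, and the lid moves towards the rail, still somewhat askew. I'll keep pushing.

```bash

python3 -m inch '[[0.03,0,0,0,0,0,1],[0.06,0,0,0,0,0,1],[0.09,0,0,0,0,0,1],[0.12,0,0,0,0,0,1],[0.14,0,0,0,0,0,1],[0.16,0,0,0,0,0,1],[0.18,0,0,0,0,0,1],[0.2,0,0,0,0,0,1]]'
python3 - <<'E'
from h import *
s=observe();J=(574.1,-40,14.58);p=get_image("wrist");save(p,"w4.png");print(jigxy(s["ee_pos"],J),s["contact_force"])
E
```

```text
t: 7.9
ee_pos: [643.8, -97.2, 40.2]
eef_rot: [-3.141, 0.0, 0.251]
contact_force: [0.1, 0.1, -0.1]
opening: 0.2
grasp_force: 0.2
[ 53.06958156 -72.93187084] [ 0.10812768  0.06434255 -0.12573928]
```

View pics/w4.png

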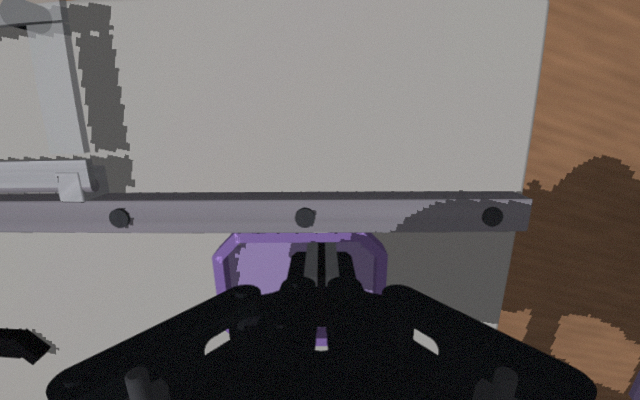

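The lid at (300,265) now lies nearly flat along the rail edge at row 232. I'll press it on.

```bash

python3 -m inch '[[0.003,0,0,0,0,0,1],[0.006,0,0,0,0,0,1],[0.009,0,0,0,0,0,1],[0.012,0,0,0,0,0,1],[0.015,0,0,0,0,0,1],[0.015,0,0,0,0,0,1],[0.015,0,0,0,0,0,1],[0.015,0,0,0,0,0,1]]'
```

```text
t: 8.75
ee_pos: [644.3, -97.1, 40.0]
eef_rot: [-3.141, 0.005, 0.251]
contact_force: [-8.2, -3.0, 4.4]
opening: 0.0
grasp_force: 4.0
```

Lid pressed on the rail with 8 N. I'll ease to a few newtons and slide towards the stop (tool -y).

```bash

python3 -m inch '[[-0.006,0,0,0,0,0,1],[-0.006,-0.04,0,0,0,0,1],[-0.006,-0.08,0,0,0,0,1],[-0.006,-0.12,0,0,0,0,1],[-0.006,-0.16,0,0,0,0,1],[-0.006,-0.2,0,0,0,0,1],[-0.006,-0.24,0,0,0,0,1],[-0.006,-0.28,0,0,0,0,1]]'
python3 - <<'E'
from h import *
s=observe();J=(574.1,-40,14.58);p=get_image("wrist");save(p,"w5.png");print(jigxy(s["ee_pos"],J),jigxy(s["contact_force"],(0,0,14.58)))
E
```

```text
t: 9.55
ee_pos: [630.2, -43.7, 39.9]
eef_rot: [3.14, 0.003, 0.251]
contact_force: [-4.4, -5.9, 1.1]
opening: -0.3
grasp_force: 2.8
[ 53.37819829 -17.73384483] [-5.70586061 -4.63479832]
```

View pics/w5.png

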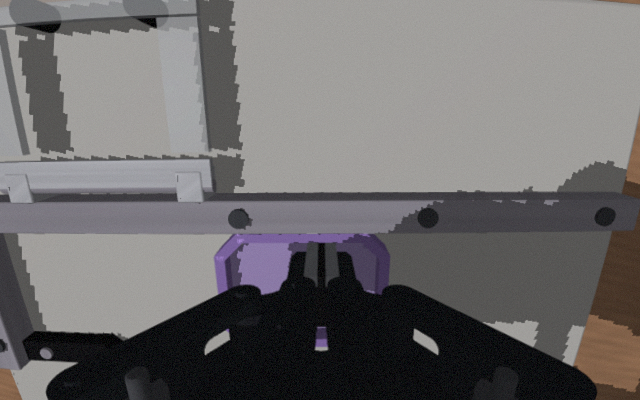

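The lid (302,265) stays flat on the rail and moves along with the fingers; the stop shows at (10,300). I'll continue.

```bash

python3 -m inch '[[0,-0.04,0,0,0,0,1],[0,-0.08,0,0,0,0,1],[0,-0.12,0,0,0,0,1],[0,-0.16,0,0,0,0,1],[0,-0.2,0,0,0,0,1],[0,-0.24,0,0,0,0,1],[0,-0.28,0,0,0,0,1],[0,-0.32,0,0,0,0,1]]'
python3 -m inch '[[0,-0.03,0,0,0,0,1],[0,-0.06,0,0,0,0,1],[0,-0.09,0,0,0,0,1],[0,-0.12,0,0,0,0,1],[0,-0.15,0,0,0,0,1],[0,-0.18,0,0,0,0,1],[0,-0.19,0,0,0,0,1],[0,-0.2,0,0,0,0,1]]'
python3 - <<'E'
from h import *
s=observe();J=(574.1,-40,14.58);p=get_image("wrist");save(p,"w6.png");print(jigxy(s["ee_pos"],J),jigxy(s["contact_force"],(0,0,14.58)))
E
```

```text
t: 10.4
ee_pos: [614.0, 18.3, 39.7]
eef_rot: [3.14, 0.003, 0.251]
contact_force: [-4.5, -6.5, 1.9]
opening: -0.1
grasp_force: 2.9
t: 11.2
ee_pos: [603.9, 57.1, 39.5]
eef_rot: [3.141, 0.004, 0.252]
contact_force: [-5.0, -5.4, 1.9]
opening: -0.0
grasp_force: 2.9
[53.27023398 86.46412917] [-6.25105361 -4.00399297]
```

View pics/w6.png

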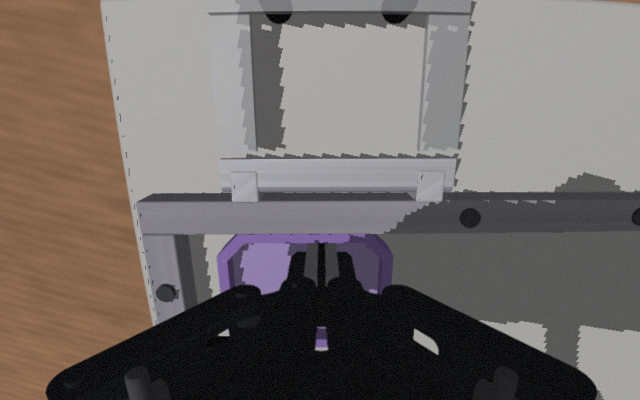

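The lid's front end at column 218 is about 13 mm short of the stop face (column ~190). Now slowly home.

```bash

python3 -m inch '[[0,-0.015,0,0,0,0,1],[0,-0.03,0,0,0,0,1],[0,-0.045,0,0,0,0,1],[0,-0.06,0,0,0,0,1],[0,-0.07,0,0,0,0,1],[0,-0.075,0,0,0,0,1],[0,-0.08,0,0,0,0,1],[0,-0.08,0,0,0,0,1]]'
python3 - <<'E'
from h import *
s=observe();J=(574.1,-40,14.58);p=get_image("wrist");save(p,"w7.png");print(jigxy(s["ee_pos"],J),jigxy(s["contact_force"],(0,0,14.58)))
g=cv2.cvtColor(p["pixels"],cv2.COLOR_RGB2HSV);print(g[262,160:250].tolist()[::3])
E
```

```text
t: 12.05
ee_pos: [599.9, 72.5, 39.5]
eef_rot: [3.141, 0.004, 0.251]
contact_force: [-4.3, -4.7, 1.9]
opening: 0.4
grasp_force: 2.9
[ 53.2917396  102.38744098] [-5.35020725 -3.45717906]
[[12, 111, 135], [13, 107, 134], [13, 109, 141], [11, 58, 149], [30, 4, 171], [18, 7, 172], [18, 8, 162], [120, 15, 136], [135, 15, 137], [134, 20, 138], [128, 15, 136], [132, 18, 142], [129, 18, 143], [127, 16, 142], [137, 16, 142], [130, 16, 143], [127, 16, 145], [130, 21, 73], [140, 12, 66], [132, 91, 140], [132, 92, 166], [131, 91, 162], [132, 96, 164], [132, 115, 71], [133, 92, 75], [131, 67, 91], [132, 72, 95], [132, 68, 173], [132, 70, 175], [133, 67, 172]]
```

```bash

python3 -m inch '[[0,-0.005,0,0,0,0,1],[0,-0.01,0,0,0,0,1],[0,-0.015,0,0,0,0,1],[0,-0.02,0,0,0,0,1],[0,-0.025,0,0,0,0,1],[0,-0.03,0,0,0,0,1],[0,-0.03,0,0,0,0,1],[0,-0.03,0,0,0,0,1]]'
python3 - <<'E'
from h import *
s=observe();J=(574.1,-40,14.58);p=get_image("wrist");print(jigxy(s["ee_pos"],J),jigxy(s["contact_force"],(0,0,14.58)))
g=cv2.cvtColor(p["pixels"],cv2.COLOR_RGB2HSV);print(g[262,200:230].tolist()[::2])
E
```

```text
t: 12.9
ee_pos: [598.3, 78.4, 39.3]
eef_rot: [3.141, 0.004, 0.251]
contact_force: [-3.5, -4.9, -0.3]
opening: 0.1
grasp_force: 2.6
[ 53.22946282 108.49549574] [-4.61593076 -3.85068929]
[[131, 20, 138], [132, 18, 141], [130, 16, 140], [125, 11, 141], [130, 16, 147], [135, 14, 142], [130, 16, 145], [137, 17, 137], [133, 16, 142], [127, 16, 140], [124, 14, 143], [128, 22, 128], [128, 26, 77], [133, 92, 136], [133, 98, 158]]
```

The lid's edge now shifts relative to the fingers, so it has met the stop and they slide in the recess. I'll go on to the front rim to seat it positively.

```bash

python3 -m inch '[[0,-0.01,0,0,0,0,1],[0,-0.02,0,0,0,0,1],[0,-0.03,0,0,0,0,1],[0,-0.035,0,0,0,0,1],[0,-0.04,0,0,0,0,1],[0,-0.045,0,0,0,0,1],[0,-0.05,0,0,0,0,1],[0,-0.05,0,0,0,0,1]]'
python3 - <<'E'
from h import *
s=observe();J=(574.1,-40,14.58);print(jigxy(s["ee_pos"],J),jigxy(s["contact_force"],(0,0,14.58)))
E
```

```text
t: 13.75
ee_pos: [595.8, 88.1, 39.2]
eef_rot: [3.141, 0.004, 0.251]
contact_force: [-3.9, -4.5, 0.1]
opening: 0.1
grasp_force: 2.5
[ 53.23607528 118.56186888] [-4.85742567 -3.34252909]
```

```bash

python3 -m inch '[[0,-0.01,0,0,0,0,1],[0,-0.02,0,0,0,0,1],[0,-0.025,0,0,0,0,1],[0,-0.03,0,0,0,0,1],[0,-0.035,0,0,0,0,1],[0,-0.04,0,0,0,0,1],[0,-0.04,0,0,0,0,1],[0,-0.04,0,0,0,0,1]]'
python3 - <<'E'
from h import *
s=observe();J=(574.1,-40,14.58);print(jigxy(s["ee_pos"],J),jigxy(s["contact_force"],(0,0,14.58)))
p=get_image("wrist")
g=cv2.cvtColor(p["pixels"],cv2.COLOR_RGB2HSV);print(g[262,214:290].tolist()[::4])
E
```

```text
t: 14.55
ee_pos: [593.7, 95.9, 39.2]
eef_rot: [3.141, 0.004, 0.251]
contact_force: [-4.4, -4.6, -0.8]
opening: -0.6
grasp_force: 2.5
[ 53.21247106 126.54668207] [-5.43004152 -3.37094769]
[[15, 18, 167], [12, 7, 178], [20, 9, 179], [12, 7, 177], [124, 13, 138], [135, 15, 138], [131, 19, 146], [135, 18, 144], [124, 14, 148], [131, 20, 142], [133, 16, 143], [128, 19, 147], [131, 48, 91], [131, 94, 165], [133, 90, 172], [133, 91, 81], [131, 66, 97], [132, 68, 98], [131, 68, 181]]
```

```bash

python3 -m inch '[[0,-0.008,0,0,0,0,1],[0,-0.016,0,0,0,0,1],[0,-0.022,0,0,0,0,1],[0,-0.026,0,0,0,0,1],[0,-0.03,0,0,0,0,1],[0,-0.03,0,0,0,0,1],[0,-0.03,0,0,0,0,1],[0,-0.03,0,0,0,0,1]]'
python3 - <<'E'
from h import *
s=observe();J=(574.1,-40,14.58);print(jigxy(s["ee_pos"],J),jigxy(s["contact_force"],(0,0,14.58)))
E
```

```text
t: 15.4
ee_pos: [592.2, 101.7, 39.2]
eef_rot: [3.141, 0.004, 0.251]
contact_force: [-3.7, -4.3, -0.2]
opening: -0.3
grasp_force: 2.5
[ 53.22611798 132.55392777] [-4.60737284 -3.19404143]
```

```bash

python3 -m inch '[[0,-0.008,0,0,0,0,1],[0,-0.016,0,0,0,0,1],[0,-0.02,0,0,0,0,1],[0,-0.024,0,0,0,0,1],[0,-0.028,0,0,0,0,1],[0,-0.03,0,0,0,0,1],[0,-0.03,0,0,0,0,1],[0,-0.03,0,0,0,0,1]]'
python3 - <<'E'
from h import *
s=observe();J=(574.1,-40,14.58);print(jigxy(s["ee_pos"],J),jigxy(s["contact_force"],(0,0,14.58)))
p=get_image("wrist");save(p,"w8.png")
E
```

```text
t: 16.2
ee_pos: [591.4, 104.7, 39.2]
eef_rot: [3.137, 0.004, 0.252]
contact_force: [-1.3, -14.3, -1.7]
opening: 0.3
grasp_force: 6.4
[ 53.18080569 135.73257078] [ -4.84176952 -13.48607938]
```

View pics/w8.png

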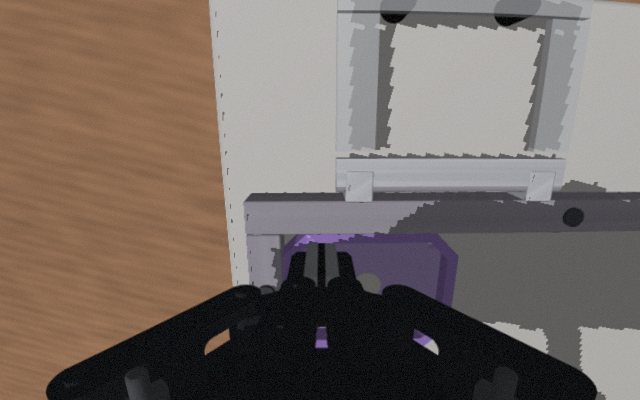

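The lid sits at columns 282–457 against the stop, flat on the rail at row 234, pressed with 13 N on the stop and 5 N on the rail. Ease off diagonally, then rise.

```bash

python3 -m inch '[[-0.008,0.015,0,0,0,0,1],[-0.02,0.035,0,0,0,0,1],[-0.045,0.06,0,0,0,0,1],[-0.06,0.08,0,0,0,0,1],[-0.06,0.08,0,0,0,0,1],[-0.06,0.08,-0.05,0,0,0,1],[-0.06,0.08,-0.15,0,0,0,1],[-0.06,0.08,-0.25,0,0,0,1]]'
python3 -m inch '[[0,0,-0.25,0,0,0,1],[-0.2,0.2,-0.5,0,0,0,1],[-0.4,0.2,-0.7,0,0,0,1],[-0.5,0.2,-0.8,0,0,0,1],[-0.5,0.2,-0.8,0,0,0,1],[-0.5,0.2,-0.8,0,0,0,1],[-0.5,0.2,-0.8,0,0,0,1],[-0.5,0.2,-0.8,0,0,0,1]]'
python3 - <<'E'
from h import *
s=observe();J=(574.1,-40,14.58);p=get_image("wrist");print(s["contact_force"])
l=lidpose(p,s,(584,74));print(l,jigxy(l[1],J))
px=project(p,s,[[583.7,74.1,26]])[0].astype(int);print(px)
a=p["pixels"][max(0,px[1]-75):px[1]+75,max(0,px[0]-100):px[0]+100]
cv2.imwrite("pics/f1.png",cv2.resize(cv2.cvtColor(a,cv2.COLOR_RGB2BGR),None,fx=4,fy=4,interpolation=cv2.INTER_CUBIC))
E
```

```text
t: 17.05
ee_pos: [585.0, 90.3, 91.2]
eef_rot: [-3.141, 0.0, 0.251]
contact_force: [1.0, 0.4, 0.2]
opening: 0.0
grasp_force: 0.0
t: 17.85
ee_pos: [498.0, 26.9, 248.4]
eef_rot: [-3.141, 0.003, 0.252]
contact_force: [-0.4, -0.3, -0.3]
opening: 0.4
grasp_force: 0.0
[-0.37717745 -0.27408679 -0.31953167]
(np.float64(4.0908583775152545), array([582.6,  77.8]), array([64.2, 84.3]), np.float32(14.9)) [ 37.88025179 111.86678026]
[296  87]
```

View pics/f1.png

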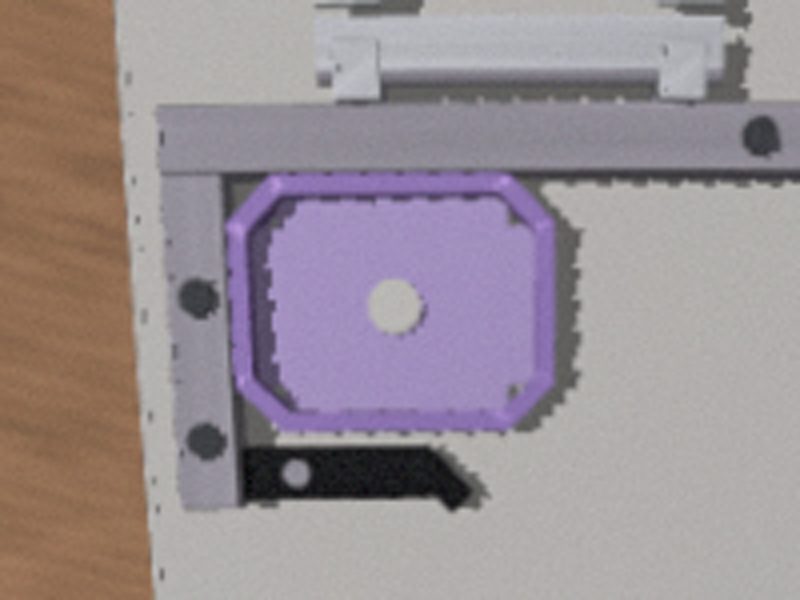

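The crop shows the lid in the corner, flat along the rail, with only a thin seam at the stop (crop column 228). A quick sub-pixel check of both seams will settle it.

```bash
python3 - <<'E'
from h import *
s=observe();J=(574.1,-40,14.58);p=get_image("wrist")
px=project(p,s,[[583.7,74.1,26]])[0].astype(int);x0,y0=max(0,px[0]-100),max(0,px[1]-75)
cv=lambda L:[(x0+(a+.5)/4-.5,y0+(b+.5)/4-.5) for a,b in L]
hs=cv2.cvtColor(p["pixels"],cv2.COLOR_RGB2HSV)
for b in(250,280,310,340,360):
    r=int(y0+b/4);c=int(x0+57-8);print("row",b,hs[r,x0+50:x0+64,1].tolist(),p["pixels"][r,x0+50:x0+64].mean(1).astype(int).tolist())
for a in(300,380,460): print("col",a,hs[y0+38:y0+52,int(x0+a/4),1].tolist(),p["pixels"][y0+38:y0+52,int(x0+a/4)].mean(1).astype(int).tolist())
S=jigxy(ray_z(p,s,cv([(225,230),(230,305),(235,380)]),28),J);L=jigxy(ray_z(p,s,cv([(229,230),(234,305),(239,380)]),26),J)
Rr=jigxy(ray_z(p,s,cv([(300,174),(460,174)]),28),J);Lr=jigxy(ray_z(p,s,cv([(300,175),(460,175)]),26),J)
B=jigxy(ray_z(p,s,cv([(555,230),(554,380)]),26),J)
print(S[:,1],L[:,1],Rr[:,0],Lr[:,0],B[:,1])
E
```

```text
row 250 [19, 17, 17, 12, 15, 17, 48, 83, 90, 86, 88, 89, 94, 66] [150, 146, 148, 150, 153, 128, 100, 131, 148, 150, 145, 105, 69, 80]
row 280 [21, 11, 19, 20, 15, 13, 27, 88, 88, 91, 88, 88, 92, 87] [70, 88, 102, 135, 152, 154, 108, 133, 149, 146, 149, 133, 80, 72]
row 310 [36, 9, 18, 16, 15, 19, 15, 63, 88, 89, 85, 89, 91, 80] [65, 57, 67, 90, 135, 151, 117, 88, 135, 149, 149, 145, 98, 77]
row 340 [16, 18, 17, 15, 18, 16, 17, 40, 88, 87, 86, 87, 94, 96] [149, 149, 147, 149, 147, 156, 147, 94, 130, 146, 147, 149, 111, 68]
row 360 [18, 17, 17, 16, 17, 13, 11, 22, 86, 90, 88, 89, 92, 96] [150, 147, 145, 149, 146, 151, 152, 110, 136, 147, 145, 148, 142, 70]
col 300 [17, 15, 15, 18, 23, 84, 88, 89, 90, 89, 91, 74, 64, 63] [145, 148, 146, 148, 115, 125, 148, 147, 145, 135, 97, 81, 132, 164]
col 380 [16, 17, 15, 18, 50, 89, 88, 87, 91, 89, 89, 68, 64, 64] [139, 141, 144, 139, 118, 144, 147, 149, 142, 130, 92, 123, 163, 168]
col 460 [10, 17, 14, 14, 58, 89, 88, 87, 87, 90, 87, 64, 61, 65] [144, 145, 146, 138, 111, 144, 144, 146, 146, 129, 95, 132, 168, 166]
[153.34312365 153.03724166 152.7500088 ] [152.72247141 152.4016688  152.09885878] [68.86896891 68.53572555] [68.95718707 68.62223888] [69.50722652 69.54509272]
```

Both seams close to within about half a millimetre, which is the picture's resolution, and the arm is well clear.

```bash
python3 -c "
from plant import *
print(finish_job())"
```

```text
the job is handed in; nothing more can be done
None
```

The lilac lid is home in the corner nest, flush with the rail and end stop to within about half a millimetre (as fine as the picture shows); the arm is clear and the job was handed in at about 18 s.

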